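Tighten the rack clamp with the ratchet wrench

TASK

Fit the ratchet wrench fully down over the square drive of the blue clamp and work its handle back and forth between the two stop posts, tightening clockwise, until the jaw holds the wooden block firmly: about 0.8 N m at the wrench, and never more than 1.3 or the soft wood is crushed. Then lift the wrench off and lay it flat on the bench, clear of the clamp. Turn the clamp with the wrench only, keep the robot off jaw, drive and block, and leave the oil bottle, the coupler and the flap wheel where they stand.

Things in the scene. Friction and masses are not known exactly. Their poses are not given: they have to be found in the camera images.
- wrench: Loose ratchet wrench, 0.2 kg, lying flat. Steel ring head 50 mm across, 22 mm high; straight handle along its -x: steel shank 14 mm wide and high, then from 65 to 140 mm from the socket axis a dark rubber grip 20 mm wide, 22 mm high, with red bands. Origin on the socket axis at the underside, z up. Set to tighten: the handle drives the socket clockwise (from above) and slips on the return.
- grip (a point): Middle of the rubber grip's height, 100 mm from the socket axis (wrench frame -100, 0, 11 mm): a good place to hold and swing it. The wrench balances about 60 mm from the socket axis.
- socket_mouth (a point): Centre of the wrench's square socket at the underside, on the socket axis. Its axes lie square to the socket's flats and turn with the socket, which starts at any angle in the head. Square hole 22 mm wide, right through (22 mm). The ratchet has 20 clicks a turn, so up to 18 degrees, plus 12 of play on the square, are lost at each reversal.
- clamp: Blue clamp bolted to the bench: plate 244 x 104 x 12 mm, gearbox top at 52 mm. Origin on the drive's axis at bench height; clamping direction +x. Two steel stop posts, 12 mm thick, stand 40 mm from the axis at 108 degrees either side of +x, up to 86 mm; the handle points away from the jaws and can swing 52 degrees either side of the clamp's -x. Far jaw, locked anywhere with its face at x = 156 to 164 mm, 48 mm high.
- square (a point): Centre of the foot of the upright square steel drive, 55 mm above the bench, where the wrench's underside rests when fully home. Axes square to the flats, z up; turns with the drive, which starts 46 to 86 degrees clockwise of the clamp's axes. The square is 20 mm wide and 24 mm tall, its top 5 mm tapered as a lead-in.
- pinion: The square drive with its hidden pinion; origin at the clamp's origin. Clockwise from above moves the jaw 15 mm per radian towards the block; 2 to 3.4 rad are needed in all. It drags steadily with about 0.5 N m and stays where it is left. Once the jaw squeezes, the torque grows by 0.015 N m per newton of jaw force, at 17 N of jaw force per mm of jaw travel. 0.8 N m is about 20 N at the jaw while turning, 33 N if read at rest.
- jaw: Sliding blue jaw with a rubber-backed steel face, 80 mm wide, driven by the rack. Its origin lies on the clamp's origin when fully open and moves along the clamp's x; its face is 58 mm ahead of its origin (+x).
- block: Dark wooden rubbing block, 46 x 76 x 30 mm, loose on the clamp's plate between the jaws, short side along the clamping direction, a little askew and off the far jaw. Origin at the centre of its underside.
- oil: White oil bottle with a red spout, 37 x 53 x 146 mm, standing loose; bystander. Origin at the centre of its underside.
- coupler: Brass quick coupler, 26 x 88 x 26 mm, lying loose; bystander. Origin at the centre of its underside.
- flap: Red-brown flap wheel with a steel shank, 41 x 65 x 41 mm, lying loose; bystander. Origin at the centre of its underside.
- hold_down: Grey C-shaped hold-down clamp with a T-bar, bolted to the bench between the robot and the work, 118 x 87 x 216 mm; not used: pass round or above it (over 0.25 m). Origin at the centre of its underside.
- bench_vice: Dark blue bench vice bolted down at the front left, 205 x 188 x 124 mm; not used: pass above it. Behind it a grey air line rises on the left, 0.26 to 0.45 m left of the robot's axis and 0.50 to 0.65 m ahead: keep clear. Origin at the centre of its underside.

How it is judged:
On the way, in this order (a step that is already met when the one before it is completed fails the run):
1. the wrench sits fully home over the square drive (horizontal distance between socket_mouth and square below 0.003 m and z of socket_mouth in the frame of square below 0.004 m and angle between wrench's own z axis and vertical below 0.1 rad), for 0.2 s.
2. turned by the wrench, the jaw squeezes the block with at least 10 N while the wrench is still on the drive (contact force between jaw and block above 10 N and horizontal distance between socket_mouth and square below 0.004 m and z of socket_mouth in the frame of square below 0.012 m), for 0.2 s.
At the end, for the whole second after the job is handed in: The jaw holds the block with 10 to 45 N (about 0.65 to 1.2 N m of tightening), and the wrench lies flat (within 3 degrees and 4 mm) and at rest on the bench, not touching the clamp (contact force between jaw and block between 10 and 45 N and height (world z) of wrench below 0.004 m and angle between wrench's own z axis and vertical below 0.06 rad and contact force between wrench and clamp below 0.1 N and linear speed of wrench below 0.01 m/s).
It fails at once if the block is squeezed with more than 50 N (1.3 N m at the wrench) (contact force between jaw and block above 50 N).
It fails at once if the robot itself touches the jaw, the square drive or the block (contact force between any of the arm, the fingers and jaw above 1 N or contact force between any of the arm, the fingers and pinion above 1 N or contact force between any of the arm, the fingers and block above 1 N).
It fails at once if the oil bottle, coupler or flap wheel is moved by more than 30 mm (distance of any of oil, coupler, flap from where it was at the start of the episode above 0.03 m).
It also fails if it takes over 72 s, if anything falls off the work surface, if the arm or the gripper's body presses on something with over 40 N, if the wrist force passes 120 N, or if a joint passes its speed limit or range.

ROBOT

A 6-joint arm with a two-finger parallel gripper is mounted at the origin on a cart in front of the work surface, level with it; the furniture and walls round the work are solid. World frame = base frame: x ahead of the robot, y to its left, z up, the work surface at z = 0. Lengths are in m, angles in rad, forces in N, time in s.
With the tool pointing down it reaches from about 0.3 to 0.775 m from the base axis. Payload 14.6 kg.
Tool frame: the origin (TCP) lies midway between the tips of the shut fingers; the grasp point (between the pads) lies 19 mm behind it; z points along the fingers, y is the line along which they close (so a half turn about z gives the same grasp; the last joint's range is limited). The gripper opens to 94 mm and grips with 3 to 60 N. Pads are 16 mm wide; open, the fingers measure 119 mm over their backs; the gripper's body (75 mm by 177 mm) begins 78 mm behind the grasp point.
Start: joints at [-1.393, 0.3, 1.521, -0, 1.321, -0.067], TCP at [0.133, -0.534, 0.205] pointing down, gripper open.
Joint ranges: [-3.03, 3.03], [-0.79, 2.21], [0.23, 2.52], [-1.04, 4.18], [0, 3.07], [-2.55, 2.55]. Speed limits (rad/s): [2.22, 2.22, 2.57, 3.14, 3.14, 3.14].

INTERFACE

Orientations are given as [roll, pitch, yaw] about the fixed x, y, z axes, in that order (R = Rz(yaw) Ry(pitch) Rx(roll)).
In Python, from station import ctrl gives the robot as it stands. The module is installed in compiled form; this text tells all that it offers.
- The arm moves only by the tool servo_tool, never from a script. Its argument "plan" is a list of rows, each a list of 7 numbers: the opening in per cent of the stroke, from 0 (shut) to 100 (fully open), then the shift along the tool's x, y, z in m, then the turn, a rotation vector about the tool's x, y, z in rad. A call has exactly 8 rows; each row shifts and turns the commanded pose from where the row before left it, along the tool's axes as they then stand; what a row does not reach is not made up. A row lasts 1/8 s, in which the tool goes at most 62.5 mm and 10.7 degrees, less where a joint would pass 70% of its speed; a pose out of reach is approached as far as the arm can. A call with a gripper value outside its range is refused whole. The fingers move at their own pace and stop on an object; "force" is the grip in N (left out, the last holds). Time passes only in rows, so rows that do not move let the fingers close, or fill a call up. It gives the time, the measured TCP pose, the force, the opening and the grip force at its end, in the units of the state.
- ctrl.get_obs(): the state, without advancing time (a new reading comes with each control period).
- ctrl.camera(name): name is "scene" or "top" or "wrist"; returns a dict with "pixels" (420x560x3 uint8, red, green, blue), "z_map" (420x560 float32, m along the optical axis (not along the pixel's ray), 0 where there is no reading), "mtx" (3x3 intrinsics, pixels), "pose" (4x4, takes a point from camera to world coordinates). Camera axes: x right, y up, looking along -z (the intrinsics and any distortion apply to the point x, -y, -z); pixel columns grow to the right and rows downward; lengths in m; the calibration is good to about 2 mm. A picture is of the moment at which its call begins.
- ctrl.hand_in(): hands the job in; it is judged then, once.
The state is a dict: "time_s": time; "qpos": joint angles; "joint_vel": joint speeds; "tau": joint torques, N m; "ee_pos": TCP position; "eef_rot": TCP orientation; "force": force on the tool from outside, world axes, zero at the start; "moment": the same for the moment, N m; "grip_width": finger opening in m; "grip_force": force on a finger pad.
Only numpy, scipy, OpenCV 4.12 (cv2) and the standard library are available. Lean on these libraries where they do the work, as an engineer would, in place of code of your own. Each camera call takes 0.05 s, during which the arm holds its last target. There are 200 camera calls.

## Working session

There is one attempt and no reset: what is moved stays moved. The work goes in short steps, Python scripts to look and compute and a tool call to move; the robot and the scene stay as the last step left them, time stands still between calls to the robot, and variables do not carry over. Pictures are saved under pics/ and viewed, at most 10 in all, crops included, and the job is handed in when it is done.

Besides the shell and the picture viewer there is one more tool, called after ">>>" as name(argument=value, ...) on one line, values as JSON. servo_tool: Moves the arm, as the interface text tells. Its arguments: {"type":"object","properties":{"plan":{"type":"array","items":{"type":"array","items":{"type":"number"}}},"force":{"type":"number"}},"required":["plan"]}

```bash
mkdir -p pics; ls
python3 - <<'E'
from station import ctrl
import cv2,numpy as np,pickle
o=ctrl.get_obs();print({k:np.round(v,4) for k,v in o.items()})
for n in("scene","top"):
    c=ctrl.camera(n);pickle.dump(c,open(n+".pkl","wb"))
    cv2.imwrite(f"pics/{n}0.png",c["pixels"][:,:,::-1]);print(n,c["mtx"],np.round(c["pose"],4), (c["z_map"]>0).mean(), [k for k in c])
E
```

```text
pics
{'time_s': np.float64(0.0), 'qpos': array([-1.3926,  0.3005,  1.5216, -0.    ,  1.3207, -0.0666]), 'joint_vel': array([ 0.0008, -0.0007,  0.001 , -0.0017,  0.0007, -0.    ]), 'tau': array([ 2.60000e-03, -5.31801e+01, -3.52735e+01,  7.10000e-02,
        2.44000e-02, -1.00000e-04]), 'ee_pos': array([ 0.1332, -0.5333,  0.2049]), 'eef_rot': array([-3.1404, -0.    ,  0.2448]), 'force': array([-0.1857, -0.4379, -0.3749]), 'moment': array([-0.069 , -0.0038, -0.0046]), 'grip_force': np.float64(0.0), 'grip_width': np.float64(0.0943)}
scene [[385.3896083    0.         280.05752705]
 [  0.         385.3896083  204.85245466]
 [  0.           0.           1.        ]] [[ 0.9697 -0.2111  0.1229  0.6991]
 [ 0.2439  0.8102 -0.533  -0.5791]
 [ 0.013   0.5469  0.8371  1.0439]
 [ 0.      0.      0.      1.    ]] 0.9963265306122449 ['pixels', 'z_map', 'mtx', 'pose']
top [[482.62521658   0.         290.53260261]
 [  0.         482.62521658 214.05699966]
 [  0.           0.           1.        ]] [[ 0.0193  0.9942 -0.1061  0.4469]
 [-0.9998  0.0187 -0.0072  0.0289]
 [-0.0052  0.1063  0.9943  1.2424]
 [ 0.      0.      0.      1.    ]] 0.9960374149659864 ['pixels', 'z_map', 'mtx', 'pose']
```

View pics/top0.png

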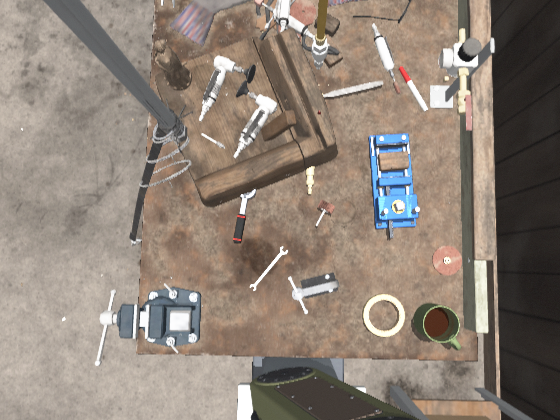

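View pics/scene0.png

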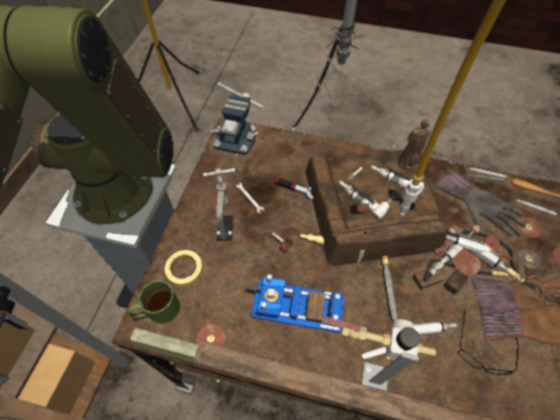

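```bash
cat > h.py <<'E'
import numpy as np,cv2,pickle
def world(c):
    K,P,z=c["mtx"],c["pose"],c["z_map"]
    v,u=np.mgrid[:z.shape[0],:z.shape[1]]
    p=np.stack([(u-K[0,2])/K[0,0]*z,-(v-K[1,2])/K[1,1]*z,-z],-1)
    return p@P[:3,:3].T+P[:3,3]
def ray(c,u,v,h):
    K,P=c["mtx"],c["pose"]
    d=P[:3,:3]@np.array([(u-K[0,2])/K[0,0],-(v-K[1,2])/K[1,1],-1]);o=P[:3,3]
    return o+d*(h-o[2])/d[2]
def pix(c,p):
    K,P=c["mtx"],c["pose"]
    q=P[:3,:3].T@(np.asarray(p)-P[:3,3]);q=q/-q[2]
    return K[0,0]*q[0]+K[0,2],-K[1,1]*q[1]+K[1,2]
def hsv(c): return cv2.cvtColor(c["pixels"],cv2.COLOR_RGB2HSV)
E
python3 - <<'E'
from h import *
c=pickle.load(open("top.pkl","rb"));W=world(c);H=hsv(c)
a=c["pixels"][120:250,360:435];b=c["pixels"][120:250,225:300]
im=np.hstack([cv2.resize(x,None,fx=4.5,fy=4.5,interpolation=cv2.INTER_CUBIC) for x in(a,b)])
cv2.imwrite("pics/crop.png",im[:,:,::-1]);print(im.shape)
box=np.zeros(H.shape[:2],bool);box[120:250,355:440]=1
blue=(H[...,0]>100)&(H[...,0]<125)&(H[...,1]>120)&box
for lo,hi in((.004,.02),(.03,.06),(.06,.1)):
    m=(W[...,2]>lo)&(W[...,2]<hi)&box&(blue if hi<.06 else True)
    q=W[m][:,:2].astype(np.float32);r=cv2.minAreaRect(q);print(lo,len(q),r,np.round(cv2.boxPoints(r),3).tolist())
print("high pts",[(u,v,*np.round(W[v,u],3)) for v,u in np.argwhere((W[...,2]>.056)&box)][:80])
box[:]=0;box[180:250,225:265]=1
m=box&(W[...,2]>.007)&(W[...,2]<.035)
q=W[m];print("wrench",len(q),cv2.minAreaRect(q[:,:2].astype(np.float32)),np.percentile(q[:,2],[5,50,95]))
red=box&((H[...,0]<8)|(H[...,0]>172))&(H[...,1]>150)&(H[...,2]>100)
print("red",red.sum(),W[red].mean(0))
E
```

```text
(585, 676, 3)
0.004 1004 ((0.6717278957366943, -0.2218182384967804), (0.24496930837631226, 0.10401010513305664), 4.542774677276611) [[0.5460000038146973, -0.18000000715255737], [0.5540000200271606, -0.28299999237060547], [0.7979999780654907, -0.2639999985694885], [0.7900000214576721, -0.1599999964237213]]
0.03 2235 ((0.6528982520103455, -0.22073213756084442), (0.2622350752353668, 0.09925408661365509), 6.697569370269775) [[0.5170000195503235, -0.18700000643730164], [0.527999997138977, -0.2849999964237213], [0.7889999747276306, -0.2549999952316284], [0.7770000100135803, -0.15600000321865082]]
0.06 143 ((0.670440137386322, -0.22798070311546326), (0.18762607872486115, 0.08786914497613907), 0.8076663017272949) [[0.5759999752044678, -0.1850000023841858], [0.5770000219345093, -0.27300000190734863], [0.7649999856948853, -0.2709999978542328], [0.7639999985694885, -0.18299999833106995]]
high pts [(np.int64(404), np.int64(122), np.float64(0.447), np.float64(0.029), np.float64(1.242)), (np.int64(400), np.int64(125), np.float64(0.447), np.float64(0.029), np.float64(1.242)), (np.int64(384), np.int
[... 6448 characters left out ...]
4), np.float64(0.603), np.float64(-0.217), np.float64(0.06)), (np.int64(395), np.int64(204), np.float64(0.601), np.float64(-0.216), np.float64(0.076)), (np.int64(396), np.int64(204), np.float64(0.6), np.float64(-0.218), np.float64(0.079)), (np.int64(397), np.int64(204), np.float64(0.6), np.float64(-0.22), np.float64(0.082)), (np.int64(398), np.int64(204), np.float64(0.6), np.float64(-0.223), np.float64(0.079)), (np.int64(399), np.int64(204), np.float64(0.601), np.float64(-0.226), np.float64(0.078))]
wrench 524 ((0.5737119913101196, 0.15618938207626343), (0.15345855057239532, 0.10123921185731888), 0.7128936052322388) [0.01154884 0.02154311 0.03011282]
red 30 [0.54051086 0.16914941 0.02152598]
```

View pics/crop.png

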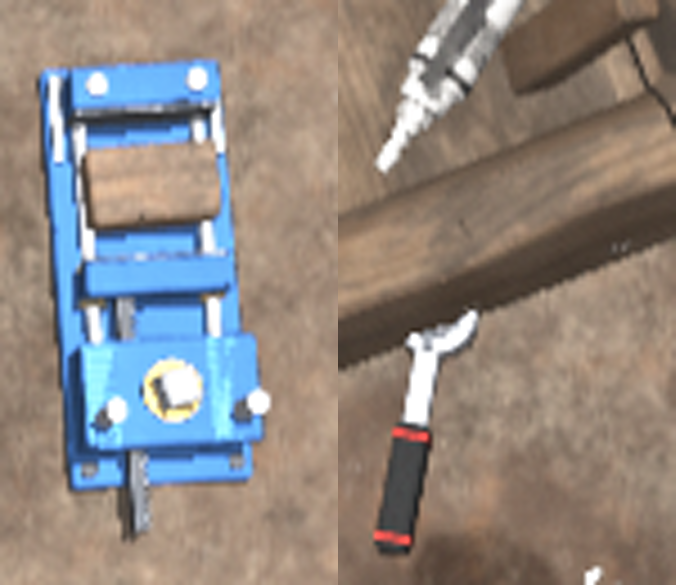

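Run:
```python
from h import *
c=pickle.load(open("top.pkl","rb"));W=world(c)
for v in range(182,245,3): print(v,[int(1000*W[v,u,2]) for u in range(230,268,2)])
print(W[190,250],W[205,243],W[240,238])
s=pickle.load(open("scene.pkl","rb"))
a=cv2.resize(s["pixels"][150:230,255:355],None,fx=6,fy=6,interpolation=cv2.INTER_CUBIC)
cv2.imwrite("pics/crop2.png",a[:,:,::-1])
```

```text
182 [92, 92, 90, 89, 91, 87, 89, 86, 83, 93, 84, 78, 79, 70, 63, 57, 56, 49, 44]
185 [91, 86, 91, 86, 89, 87, 83, 81, 76, 70, 66, 63, 55, 53, 45, 38, 32, 32, 24]
188 [87, 84, 87, 81, 76, 73, 71, 61, 58, 49, 48, 38, 38, 30, 22, 16, 8, -2, 2]
191 [77, 74, 70, 65, 62, 54, 46, 45, 36, 30, 30, 18, 20, -1, -1, 1, -1, 1, 3]
194 [61, 58, 48, 42, 39, 33, 24, 24, 19, 19, 20, 21, 19, 1242, 0, 1, -2, 0, 1]
197 [41, 35, 26, 22, 18, 4, 19, 26, 20, 22, 24, 5, 1, 0, 0, 1, -1, -2, 0]
200 [16, -4, -1, -1, 0, 1, 15, 20, 19, 2, 0, -4, 2, 2, 2, -1, 0, -1, -4]
203 [0, 1, 2, 5, -5, 0, 17, 18, 16, 2, 0, 1, 0, 2, 4, 0, -3, 0, 0]
206 [3, 0, 1, 1, -4, -1, 18, 15, 5, 4, 0, 3, -1, 0, 2, 4, 0, -2, 1]
209 [1, -2, 0, 4, 0, 19, 19, 17, 1, 0, 0, 1, 0, -2, -3, -1, -1, 0, 4]
212 [5, 0, 3, 0, 1, 26, 15, 21, 1, 0, 0, 1, -4, 0, 0, 2, 0, 5, -3]
215 [2, 0, 1, 0, 21, 22, 22, 21, 2, 3, 0, 1, 0, 0, 2, 5, 3, 0, 2]
218 [0, -1, -1, -2, 21, 19, 27, 24, 6, 1, 6, 1, -3, 1, 7, 5, 2, 3, -1]
221 [1, 5, 3, 1, 22, 25, 23, 18, 2, 0, 5, 2, 1, 0, 0, 3, 2, 4, 0]
224 [1, 1, 3, 21, 25, 16, 21, 8, 3, 0, 1, 1, 4, 2, -1, 0, -2, -3, -3]
227 [0, -2, 1, 23, 23, 25, 18, 0, -5, 0, 1, 3, 2, 1, 0, 0, -3, -2, 2]
230 [0, 5, -1, 23, 25, 22, 24, 0, 0, -1, 2, 0, 0, 0, 2, -2, 2, 1, 0]
233 [2, 0, 21, 24, 25, 22, 13, 1, 1, 1, 3, 2, 0, 0, 1, -2, -2, 0, -2]
236 [2, 0, 26, 22, 21, 23, -4, 2, 0, 1, 1, -1, 2, -1, 3, 3, -2, -3, 0]
239 [-3, -2, 23, 22, 23, 20, 0, 0, 2, 0, 0, -2, 0, 2, 2, 1, 0, 0, 0]
242 [1, 0, 21, 23, 18, 13, 2, -3, 0, 3, 2, 0, 1, 0, 1, 3, 1, 1, 0]
[0.63567058 0.14180316 0.03096964] [0.59881124 0.16002306 0.01614736] [0.50851262 0.16907224 0.02477776]
```

View pics/crop2.png

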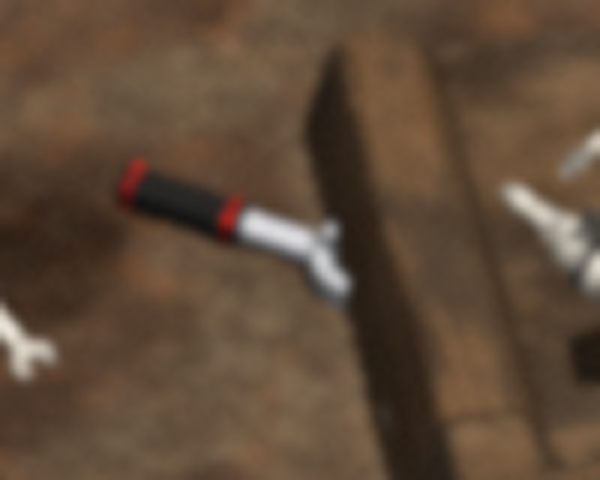

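Run:
```python
from h import *
from station import ctrl
from scipy.spatial.transform import Rotation as R
c=pickle.load(open("top.pkl","rb"));W=world(c);H=hsv(c)
z=W[...,2]
def sel(u0,u1,v0,v1,lo,hi):
    m=np.zeros(z.shape,bool);m[v0:v1,u0:u1]=1;m&=(z>lo)&(z<hi);return W[m]
d=sel(388,412,195,218,.074,.09);print("drive",len(d),d.mean(0),cv2.minAreaRect(d[:,:2].astype(np.float32)))
for (u,v) in((385,211),(417,209)):
    p=sel(u-5,u+5,v-5,v+5,.078,.1);print("post",len(p),p.mean(0) if len(p) else 0)
p=sel(380,400,224,242,.008,.06);print("rack",len(p),p.min(0),p.max(0),np.percentile(p[:,2],[10,50,90]))
# wrench: grip by dark/red
m=np.zeros(z.shape,bool);m[210:250,228:255]=1
g=m&(z>.012)&(z<.03);q=W[g];r=cv2.minAreaRect(q[:,:2].astype(np.float32));print("grip",r)
sh=sel(236,252,199,211,.009,.024)
mu=q.mean(0);uu=np.linalg.svd(np.vstack([q[:,:2],sh[:,:2]])-np.vstack([q[:,:2],sh[:,:2]]).mean(0))[2][0];uu*=np.sign(uu[0])
red=m&((H[...,0]<8)|(H[...,0]>172))&(H[...,1]>150)&(H[...,2]>100);t=W[red][:,:2]@uu;print("axis",uu,np.degrees(np.arctan2(uu[1],uu[0])),"mu",mu,"shank",sh.mean(0),"t red",np.round(np.sort(t),3),"grip t",np.percentile(q[:,:2]@uu,[0,2,98,100]))
o=ctrl.get_obs();w=ctrl.camera("wrist")
T=np.eye(4);T[:3,:3]=R.from_euler("xyz",o["eef_rot"]).as_matrix();T[:3,3]=o["ee_pos"]
print(np.round(np.linalg.inv(T)@w["pose"],4).tolist(),w["mtx"][0])
```

```text
drive 62 [ 0.59634303 -0.22711137  0.07847758] ((0.5969662070274353, -0.22790369391441345), (0.0185405146330595, 0.02018778957426548), 15.646072387695312)
post 21 [ 0.58115199 -0.19033005  0.08632297]
post 23 [ 0.58700779 -0.26622106  0.0859481 ]
rack 132 [ 0.52007676 -0.24039449  0.00811958] [ 0.55813733 -0.19017362  0.04177389] [0.0105037  0.02870673 0.03814149]
grip ((0.5443979501724243, 0.1677284687757492), (0.0205521360039711, 0.08598776906728745), 81.22649383544922)
axis [ 0.98867466 -0.15007472] -8.631256448990095 mu [0.5425943  0.16758093 0.02167469] shank [0.59984386 0.15903771 0.0178176 ] t red [0.477 0.478 0.478 0.478 0.478 0.479 0.479 0.479 0.48  0.48  0.48  0.481
 0.481 0.481 0.482 0.537 0.537 0.537 0.537 0.538 0.538 0.538 0.538 0.539
 0.539 0.54  0.54  0.54  0.54  0.541] grip t [0.47005452 0.47263816 0.55371396 0.55603728]
[[-0.0004, 0.9741, 0.2263, 0.0654], [1.0, 0.0006, -0.0008, -0.0], [-0.0009, 0.2263, -0.9741, -0.1802], [0.0, 0.0, 0.0, 1.0]] [320.59851537   0.         279.08826915]
```

```bash
cat > mv.py <<'E'
import sys,numpy as np
from station import ctrl
from scipy.spatial.transform import Rotation as R
def rows(grip,tgt,yaw,n=None,start=None):
    """linear move in world to tgt with tool vertical and given yaw, as tool-axis rows"""
    if start is None:
        o=ctrl.get_obs();p=o["ee_pos"];r=R.from_euler("xyz",o["eef_rot"])
    else: p,r=np.array(start[:3]),R.from_euler("xyz",[np.pi,0,start[3]])
    e=R.from_euler("xyz",[np.pi,0,yaw]);rv=(r.inv()*e).as_rotvec()
    d=np.array(tgt)-p
    n=n or int(max(np.ceil(np.linalg.norm(d)/.055),np.ceil(np.linalg.norm(rv)/.17),1))
    out=[]
    for i in range(n):
        t=(r*R.from_rotvec(rv*i/n)).inv().apply(d/n)
        out.append([grip]+np.round(t,4).tolist()+np.round(rv/n,4).tolist())
    return out
def show(*a,**k):
    for x in rows(*a,**k): print(x)
    print()
E
python3 - <<'E'
from mv import *
show(100,[.56,-.23,.23],.08,n=11)
show(100,[.542,.168,.27],-.151,start=[.56,-.23,.23,.08],n=8)
E
```

```text
[100, 0.0443, -0.0174, -0.0023, -0.0001, 0.0, 0.015]
[100, 0.0441, -0.018, -0.0023, -0.0001, 0.0, 0.015]
[100, 0.0438, -0.0187, -0.0023, -0.0001, 0.0, 0.015]
[100, 0.0435, -0.0193, -0.0023, -0.0001, 0.0, 0.015]
[100, 0.0432, -0.02, -0.0023, -0.0001, 0.0, 0.015]
[100, 0.0429, -0.0206, -0.0023, -0.0001, 0.0, 0.015]
[100, 0.0426, -0.0213, -0.0023, -0.0001, 0.0, 0.015]
[100, 0.0423, -0.0219, -0.0023, -0.0001, 0.0, 0.015]
[100, 0.0419, -0.0225, -0.0023, -0.0001, 0.0, 0.015]
[100, 0.0416, -0.0232, -0.0023, -0.0001, 0.0, 0.015]
[100, 0.0412, -0.0238, -0.0023, -0.0001, 0.0, 0.015]

[100, 0.0017, -0.0498, -0.005, 0.0, -0.0, 0.0289]
[100, 0.0003, -0.0498, -0.005, 0.0, -0.0, 0.0289]
[100, -0.0011, -0.0498, -0.005, 0.0, -0.0, 0.0289]
[100, -0.0026, -0.0497, -0.005, 0.0, -0.0, 0.0289]
[100, -0.004, -0.0496, -0.005, 0.0, -0.0, 0.0289]
[100, -0.0054, -0.0495, -0.005, 0.0, -0.0, 0.0289]
[100, -0.0069, -0.0493, -0.005, 0.0, -0.0, 0.0289]
[100, -0.0083, -0.0491, -0.005, 0.0, -0.0, 0.0289]
```

>>> servo_tool(plan=[[100,0.044,-0.0175,-0.002,0,0,0.015],[100,0.044,-0.018,-0.002,0,0,0.015],[100,0.044,-0.0185,-0.002,0,0,0.015],[100,0.0435,-0.019,-0.002,0,0,0.015],[100,0.043,-0.02,-0.002,0,0,0.015],[100,0.043,-0.0205,-0.002,0,0,0.015],[100,0.0425,-0.021,-0.002,0,0,0.015],[100,0.042,-0.022,-0.002,0,0,0.015]])

```text
time_s: 1.15
ee_pos: [0.4443, -0.3126, 0.2214]
eef_rot: [-3.141, 0.0, 0.124]
force: [0.5, -0.8, 0.5]
grip_width: 0.0941
grip_force: 0.0
```

>>> servo_tool(plan=[[100,0.042,-0.0225,-0.002,0,0,0.015],[100,0.0415,-0.023,-0.002,0,0,0.015],[100,0.041,-0.024,-0.002,0,0,0.015],[100,0,0,0,0,0,0],[100,0,0,0,0,0,0],[100,0,0,0,0,0,0],[100,0,0,0,0,0,0],[100,0,0,0,0,0,0]])

```text
time_s: 2.15
ee_pos: [0.559, -0.2314, 0.2276]
eef_rot: [3.142, -0.0, 0.079]
force: [-0.5, 1.2, 0.5]
grip_width: 0.094
grip_force: 0.0
```

Run:
```python
from station import ctrl
from h import *
o=ctrl.get_obs();print(o["time_s"],o["ee_pos"],o["eef_rot"],o["qpos"])
w=ctrl.camera("wrist");pickle.dump(w,open("w1.pkl","wb"))
W=world(w);u,v=pix(w,[.5965,-.2275,.079]);print(u,v)
u,v=int(u),int(v)
m=np.zeros(W.shape[:2],bool);m[v-30:v+30,u-30:u+30]=1;m&=(W[...,2]>.073)&(W[...,2]<.09)
q=W[m];print(len(q),q.mean(0),cv2.minAreaRect(q[:,:2].astype(np.float32)))
cv2.imwrite("pics/w1.png",cv2.resize(w["pixels"][max(0,v-100):v+100,max(0,u-130):u+130],None,fx=3,fy=3,interpolation=cv2.INTER_CUBIC)[:,:,::-1]);print(max(0,v-100),max(0,u-130))
```

```text
2.15 [ 0.55904698 -0.2313752   0.22757684] [ 3.14152327e+00 -1.31269559e-04  7.91643261e-02] [-4.52941822e-01  4.09124407e-01  1.32283512e+00  6.89580912e-06
  1.40948480e+00  1.03868908e+00]
277.97935471627073 160.982033314176
412 [ 0.5984802  -0.22786284  0.07884846] ((0.5952592492103577, -0.21757914125919342), (0.019854241982102394, 0.04762948304414749), 17.491535186767578)
60 147
```

View pics/w1.png

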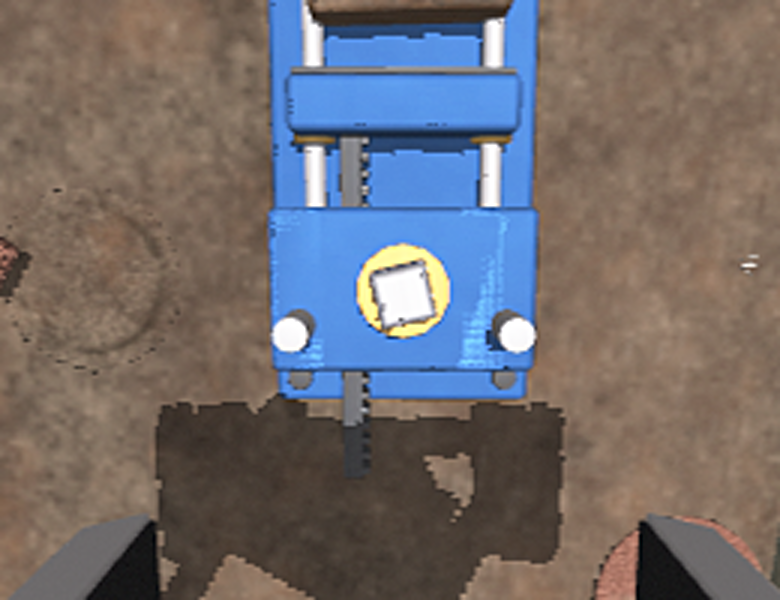

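Run:
```python
from h import *
w=pickle.load(open("w1.pkl","rb"));W=world(w);H=hsv(w)
wh=((H[...,1]<50)&(H[...,2]>130)).astype(np.uint8)
m=np.zeros_like(wh);m[140:175,265:300]=1;m&=wh
n,l,s,ce=cv2.connectedComponentsWithStats(m);i=1+s[1:,4].argmax();print(s[i],ce[i])
cs,_=cv2.findContours((l==i).astype(np.uint8),cv2.RETR_EXTERNAL,cv2.CHAIN_APPROX_NONE)
P=np.array([ray(w,u,v,.079)[:2] for u,v in cs[0][:,0]],np.float32);print("wrist rect",cv2.minAreaRect(P))
# posts
for cu,cv in((147+291/3,60+334/3),(147+516/3,60+334/3)):
    m=np.zeros_like(wh);m[int(cv)-9:int(cv)+9,int(cu)-9:int(cu)+9]=1;m&=wh*(W[...,2]>.078)
    q=np.argwhere(m);b=q.mean(0);print("post",len(q),ray(w,b[1],b[0],.086),W[m>0].mean(0))
```

```text
[270 147  22  22 335] [281.11641791 157.92238806]
wrist rect ((0.5996983051300049, -0.23040348291397095), (0.019088968634605408, 0.01986268348991871), 18.339252471923828)
post 104 [ 0.58441085 -0.19373887  0.086     ] [ 0.58491973 -0.19417273  0.08998647]
post 111 [ 0.59014671 -0.26931081  0.086     ] [ 0.59021595 -0.2692134   0.08670157]
```

>>> servo_tool(plan=[[100,0.0015,-0.05,-0.005,0,0,0.029],[100,0,-0.05,-0.005,0,0,0.029],[100,-0.001,-0.05,-0.005,0,0,0.029],[100,-0.0025,-0.0495,-0.005,0,0,0.029],[100,-0.004,-0.0495,-0.005,0,0,0.029],[100,-0.0055,-0.0495,-0.005,0,0,0.029],[100,-0.007,-0.0495,-0.005,0,0,0.029],[100,-0.008,-0.049,-0.005,0,0,0.029]])

```text
time_s: 3.2
ee_pos: [0.5411, 0.1688, 0.2678]
eef_rot: [-3.142, -0.0, -0.153]
force: [0.7, 0.2, -0.6]
grip_width: 0.094
grip_force: 0.0
```

>>> servo_tool(plan=[[100,0,0,0.05,0,0,0],[100,0,0,0.05,0,0,0],[100,0,0,0.02,0,0,0],[100,0,0,0,0,0,0],[100,0,0,0,0,0,0],[100,0,0,0,0,0,0],[100,0,0,0,0,0,0],[100,0,0,0,0,0,0]])

```text
time_s: 4.2
ee_pos: [0.5415, 0.1673, 0.1478]
eef_rot: [-3.141, -0.0, -0.152]
force: [-0.6, -0.0, -0.1]
grip_width: 0.0941
grip_force: 0.0
```

Run:
```python
from station import ctrl
from h import *
o=ctrl.get_obs();print(o["time_s"],o["ee_pos"],o["eef_rot"])
w=ctrl.camera("wrist");pickle.dump(w,open("w2.pkl","wb"))
cv2.imwrite("pics/w2.png",w["pixels"][:,:,::-1])
print(pix(w,[.6411,.1526,.022]),pix(w,[.542,.168,.022]))
```

```text
4.2 [0.54146246 0.1673284  0.1477866 ] [-3.14137372e+00 -4.57674991e-04 -1.52210780e-01]
(np.float64(278.33819487334836), np.float64(93.0267173367155)) (np.float64(278.2333865039711), np.float64(201.445310071425))
```

View pics/w2.png

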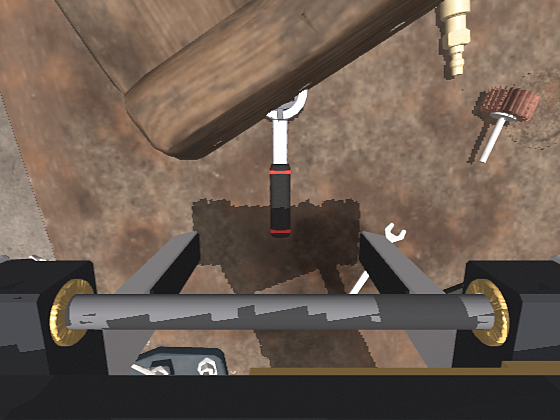

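Run:
```python
from h import *
w=pickle.load(open("w2.pkl","rb"));W=world(w);z=W[...,2]
m=(z>.06)&(z<.2);m[240:]=0;m[:,420:]=0
q=W[m];f=np.array([np.cos(-.152),np.sin(-.152)]);l=np.array([-f[1],f[0]])
d=q[:,:2]-[.5415,.1673];t,s=d@f,d@l
for lo in np.arange(-.1,.1,.02):
    k=(s>lo)&(s<lo+.02);print(round(lo,2),k.sum(),"min fwd",np.round(np.percentile(t[k],1),3) if k.any() else None,"zmax near",np.round(q[k][t[k]<.06][:,2].max() if (k&(t<.06)).any() else 0,3))
mm=np.zeros(z.shape,bool);mm[120:245,262:300]=1
g=W[mm&(z>.01)&(z<.035)];dd=g[:,:2]-[.5415,.1673];print("grip fwd",np.percentile(dd@f,[0,1,99]),"lat",np.percentile(dd@l,[1,50,99]),len(g))
```

```text
-0.1 281 min fwd 0.146 zmax near 0
-0.08 702 min fwd 0.135 zmax near 0
-0.06 1507 min fwd 0.008 zmax near 0.165
-0.04 1957 min fwd 0.111 zmax near 0
-0.02 2533 min fwd 0.099 zmax near 0
0.0 2900 min fwd 0.087 zmax near 0
0.02 3089 min fwd 0.075 zmax near 0
0.04 3175 min fwd 0.008 zmax near 0.164
0.06 2814 min fwd 0.051 zmax near 0.089
0.08 2007 min fwd 0.049 zmax near 0.089
grip fwd [-0.03697772 -0.03492908  0.07632793] lat [-0.01088811 -0.00096188  0.00857877] 2136
```

>>> servo_tool(plan=[[50,0,0.0005,0.045,0,0,0],[50,0.001,0,0.045,0,0,0],[50,0,0,0.035,0,0,0],[50,0,0,0.019,0,0,0],[50,0,0,0,0,0,0],[50,0,0,0,0,0,0],[0,0,0,0,0,0,0],[0,0,0,0,0,0,0]], force=45)

```text
time_s: 5.25
ee_pos: [0.5426, 0.1668, 0.0042]
eef_rot: [-3.141, -0.001, -0.152]
force: [0.2, -0.1, -0.2]
grip_width: 0.0304
grip_force: 0.0
```

>>> servo_tool(plan=[[0,0,0,0,0,0,0],[0,0,0,0,0,0,0],[0,0,0,0,0,0,0],[0,0,0,0,0,0,0],[0,0,0,-0.001,0,0,0],[0,0,0,-0.001,0,0,0],[0,0,0,-0.001,0,0,0],[0,0,0,0,0,0,0]])

```text
time_s: 6.25
ee_pos: [0.5422, 0.1667, 0.0064]
eef_rot: [3.142, 0.0, -0.152]
force: [0.1, 0.4, -1.8]
grip_width: 0.0192
grip_force: 45.0
```

>>> servo_tool(plan=[[0,-0.01,0,0,0,0,0],[0,-0.015,0,0,0,0,0],[0,-0.02,0,0,0,0,0],[0,-0.02,0,-0.002,0,0,0],[0,-0.01,0,-0.02,0,0,0],[0,0,0,-0.03,0,0,0],[0,0,0,-0.03,0,0,0],[0,0,0,-0.03,0,0,0]])

```text
time_s: 7.25
ee_pos: [0.4674, 0.1781, 0.1193]
eef_rot: [3.142, 0.0, -0.152]
force: [0.1, 1.2, -1.9]
grip_width: 0.02
grip_force: 45.0
```

Run:
```python
from station import ctrl
from h import *
o=ctrl.get_obs();print(o["time_s"],o["ee_pos"],o["eef_rot"],o["force"],o["moment"],o["qpos"])
w=ctrl.camera("wrist");pickle.dump(w,open("w3.pkl","wb"))
cv2.imwrite("pics/w3.png",cv2.resize(w["pixels"][0:210,200:360],None,fx=3.5,fy=3.5,interpolation=cv2.INTER_CUBIC)[:590,:,::-1])
```

```text
7.25 [0.46739977 0.17806372 0.11932888] [ 3.14154989e+00  1.91913241e-04 -1.52014299e-01] [ 0.05142221  1.20046382 -1.89570104] [0.01715796 0.09848786 0.04593451] [2.90727078e-01 2.82201784e-01 1.75734647e+00 4.88400884e-05
 1.10223613e+00 2.01351564e+00]
```

View pics/w3.png

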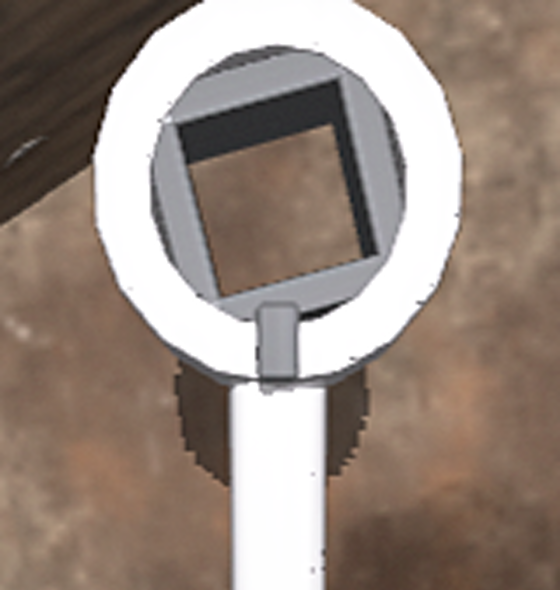

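Run:
```python
from h import *
from mv import *
w=pickle.load(open("w3.pkl","rb"));W=world(w);z=W[...,2]
H=hsv(w);m=np.zeros(z.shape,bool);m[0:200,220:340]=1
ring=m&(H[...,1]<25)&(H[...,2]>200)
print("z ring",np.percentile(z[ring&(np.arange(420)[:,None]<105)],[5,25,50,75,95]),"z shank",np.median(z[115:160,275:285]))
o=ctrl.get_obs();p=o["ee_pos"];r=R.from_euler("xyz",o["eef_rot"])
C=(np.array([(177,122),(340,80),(378,255),(218,298)])+.5)/3.5-.5+[200,0]
Q=np.array([ray(w,u,v,p[2]+.0185) for u,v in C]);print("sides",np.linalg.norm(np.roll(Q,-1,0)-Q,axis=1))
print("sock tool",r.inv().apply(Q.mean(0)-p))
for a,b in((0,1),(1,2),(3,2),(0,3)):
    d=Q[b]-Q[a];print("ang",np.degrees(np.arctan2(d[1],d[0]))%90)
# drive in tool at w1
w1=pickle.load(open("w1.pkl","rb"));q=ray(w1,281.1,157.9,.079);print(q)
show(0,[.4975,-.238,.27],.075,start=[.4674,.178,.1193,-.152],n=9)
```

```text
z ring [0.13695104 0.1377374  0.13822546 0.13872489 0.13938426] z shank 0.13447477546294373
sides [0.02144026 0.02151515 0.02179654 0.02189275]
sock tool [ 0.09900765  0.00070806 -0.01805146]
ang 4.451605921894114
ang 5.429539318915658
ang 5.45246221552668
ang 4.488908435750943
[ 0.59985147 -0.23042011  0.079     ]
[0, 0.0103, 0.0452, -0.0167, 0.0, 0.0, -0.0252]
[0, 0.0092, 0.0454, -0.0167, 0.0, 0.0, -0.0252]
[0, 0.008, 0.0456, -0.0167, 0.0, 0.0, -0.0252]
[0, 0.0069, 0.0458, -0.0167, 0.0, 0.0, -0.0252]
[0, 0.0057, 0.046, -0.0167, 0.0, 0.0, -0.0252]
[0, 0.0045, 0.0461, -0.0167, 0.0, 0.0, -0.0252]
[0, 0.0034, 0.0462, -0.0167, 0.0, 0.0, -0.0252]
[0, 0.0022, 0.0463, -0.0167, 0.0, 0.0, -0.0252]
[0, 0.001, 0.0463, -0.0167, 0.0, 0.0, -0.0252]
```

Run:
```python
from mv import *
show(0,[.499,-.2357,.289],.075,start=[.4674,.178,.289,-.152],n=9)
```

```text
[0, 0.0104, 0.0449, 0.0, 0.0, 0.0, -0.0252]
[0, 0.0093, 0.0452, 0.0, 0.0, 0.0, -0.0252]
[0, 0.0082, 0.0454, 0.0, 0.0, 0.0, -0.0252]
[0, 0.007, 0.0456, 0.0, 0.0, 0.0, -0.0252]
[0, 0.0059, 0.0457, 0.0, 0.0, 0.0, -0.0252]
[0, 0.0047, 0.0459, 0.0, 0.0, 0.0, -0.0252]
[0, 0.0035, 0.046, 0.0, 0.0, 0.0, -0.0252]
[0, 0.0024, 0.046, 0.0, 0.0, 0.0, -0.0252]
[0, 0.0012, 0.0461, 0.0, 0.0, 0.0, -0.0252]
```

>>> servo_tool(plan=[[0,0,0,-0.035,0,0,0],[0,0,0,-0.05,0,0,0],[0,0,0,-0.05,0,0,0],[0,0,0,-0.035,0,0,0],[0,0.0105,0.045,0,0,0,-0.0252],[0,0.0095,0.045,0,0,0,-0.0252],[0,0.008,0.0455,0,0,0,-0.0252],[0,0.007,0.0455,0,0,0,-0.0252]])

```text
time_s: 8.3
ee_pos: [0.4818, -0.0071, 0.2877]
eef_rot: [-3.142, 0.0, -0.05]
force: [0.8, 0.4, -1.7]
grip_width: 0.0197
grip_force: 45.0
```

>>> servo_tool(plan=[[0,0.006,0.0455,0,0,0,-0.0252],[0,0.005,0.046,0,0,0,-0.0252],[0,0.0035,0.046,0,0,0,-0.0252],[0,0.0025,0.046,0,0,0,-0.0252],[0,0.001,0.046,0.05,0,0,-0.0252],[0,0,0,0.05,0,0,0],[0,0,0,0.04,0,0,0],[0,0,0,0,0,0,0]])

```text
time_s: 9.3
ee_pos: [0.4983, -0.2309, 0.1496]
eef_rot: [-3.138, 0.005, 0.075]
force: [-0.4, 0.3, -2.1]
grip_width: 0.0194
grip_force: 45.0
```

Run:
```python
from station import ctrl
from h import *
o=ctrl.get_obs();print(o["time_s"],o["ee_pos"],o["eef_rot"],o["force"],o["moment"],o["qpos"])
```

```text
9.3 [ 0.49827306 -0.23094936  0.14957029] [-3.13842522  0.00493739  0.07463848] [-0.388974    0.28421516 -2.10892231] [-0.05895512  0.05004957  0.04947759] [-5.00701578e-01  3.53064712e-01  1.58544311e+00 -3.10167832e-05
  1.20895080e+00  9.95475153e-01]
```

>>> servo_tool(plan=[[0,0.0005,0.0045,0.02,0,0,0],[0,0,0,0.02,0,0,0],[0,0,0,0.016,0,0,0],[0,0,0,0,0,0,0],[0,0,0,0,0,0,0],[0,0,0,0,0,0,0],[0,0,0,0,0,0,0],[0,0,0,0,0,0,0]])

```text
time_s: 10.3
ee_pos: [0.5007, -0.2364, 0.0967]
eef_rot: [3.141, -0.0, 0.075]
force: [-0.5, 0.2, -1.6]
grip_width: 0.0198
grip_force: 45.0
```

Run:
```python
from station import ctrl
from h import *
o=ctrl.get_obs();print(o["time_s"],o["ee_pos"],o["eef_rot"],o["force"],o["moment"])
w=ctrl.camera("wrist");pickle.dump(w,open("w4.pkl","wb"))
cv2.imwrite("pics/w4.png",cv2.resize(w["pixels"][0:115,220:340],None,fx=5,fy=5,interpolation=cv2.INTER_CUBIC)[:,:,::-1])
```

```text
10.3 [ 0.50067533 -0.23635475  0.09667642] [ 3.14145434e+00 -2.63415091e-04  7.45988549e-02] [-0.48586491  0.20518512 -1.60166783] [ 0.00998232  0.11329898 -0.0413808 ]
```

View pics/w4.png

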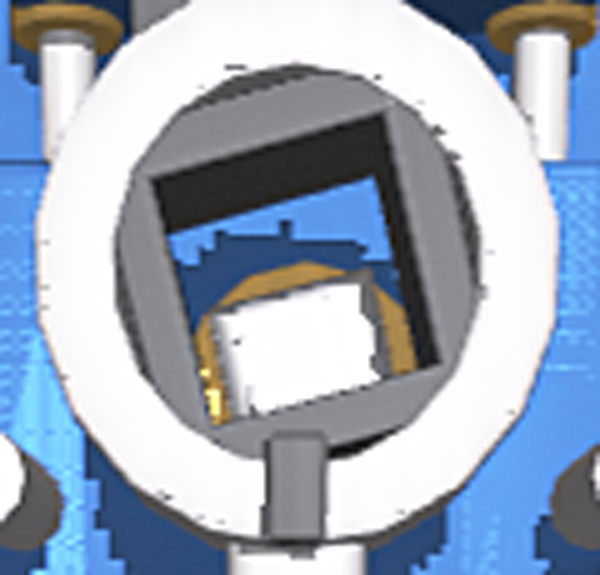

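Run:
```python
from h import *
w=pickle.load(open("w4.pkl","rb"));W=world(w);z=W[...,2];H=hsv(w)
f=lambda P:(np.array(P)+.5)/5-.5+[220,0]
ringz=np.array([z[int(v),int(u)] for u,v in f([(80,250),(520,250),(200,60),(400,60),(180,480),(420,480)])]);print("ring z",ringz, "drive z",np.median(z[64:78,266:290]))
for top in(.113,.115,.117):
    Q=np.array([ray(w,u,v,top) for u,v in f([(152,178),(385,113),(440,362),(210,425)])])
    print(top,"sock",Q.mean(0),np.linalg.norm(np.roll(Q,-1,0)-Q,axis=1))
for a,b in((0,1),(3,2),(1,2),(0,3)):
    d=Q[b]-Q[a];print("ang",np.degrees(np.arctan2(d[1],d[0]))%90)
mouth=np.array([ray(w,u,v,.0932) for u,v in f([(170,232),(375,178)])]);print("mouth edge",mouth)
for h in(.079,.081):
    a,b=[ray(w,u,v,h)[:2] for u,v in f([(215,318),(360,285)])];e=b-a;L=np.linalg.norm(e);n=np.array([e[1],-e[0]])/L
    n*=-np.sign(n[0]);print("drive",(a+b)/2+n*L/2,L,np.degrees(np.arctan2(e[1],e[0]))%90)
```

```text
ring z [0.11650164 0.11571001 0.11491018 0.11495349 0.11559656 0.11575046] drive z 0.07992713934287629
0.113 sock [ 0.60215502 -0.22877148  0.113     ] [0.02236535 0.02224584 0.02277869 0.02233271]
0.115 sock [ 0.60171175 -0.22880296  0.115     ] [0.02209244 0.0219744  0.02250075 0.02206021]
0.117 sock [ 0.60126848 -0.22883445  0.117     ] [0.02181954 0.02170295 0.0222228  0.0217877 ]
ang 18.48403862074248
ang 18.69557167466742
ang 18.63038523133605
ang 17.56971610708365
mouth edge [[ 0.60939743 -0.21486186  0.0932    ]
 [ 0.61617833 -0.23595519  0.0932    ]]
drive [ 0.59830375 -0.22976385] 0.01697639013906917 16.180218273882844
drive [ 0.59797555 -0.2297799 ] 0.01680483052448558 16.180218273882176
```

>>> servo_tool(plan=[[0,-0.0035,0.0007,0,0,0,0],[0,0,0,0.006,0,0,0],[0,0,0,0.006,0,0,0],[0,0,0,0.002,0,0,0],[0,0,0,0.002,0,0,0],[0,0,0,0.002,0,0,0],[0,0,0,0.002,0,0,0],[0,0,0,0,0,0,0]])

```text
time_s: 11.35
ee_pos: [0.4972, -0.2373, 0.0764]
eef_rot: [-3.142, -0.0, 0.075]
force: [0.7, 0.2, -2.1]
grip_width: 0.0194
grip_force: 45.0
```

Run:
```python
from station import ctrl
o=ctrl.get_obs();print(o["time_s"],o["ee_pos"],o["eef_rot"],o["force"],o["moment"])
```

```text
11.35 [ 0.49719534 -0.23726538  0.07635278] [-3.14154000e+00 -9.13912225e-06  7.45795701e-02] [ 0.7399066   0.22372358 -2.14400873] [-0.0411058   0.05229139 -0.035607  ]
```

>>> servo_tool(plan=[[0,0,0,0.004,0,0,0],[0,0,0,0.004,0,0,0],[0,0,0,0.004,0,0,0],[0,0,0,0.002,0,0,0],[0,0,0,0.002,0,0,0],[0,0,0,0.001,0,0,0],[0,0,0,0,0,0,0],[0,0,0,0,0,0,0]])

```text
time_s: 12.35
ee_pos: [0.4972, -0.2373, 0.0595]
eef_rot: [3.142, -0.0, 0.075]
force: [-1.4, -0.1, -1.6]
grip_width: 0.0195
grip_force: 45.0
```

Run:
```python
from station import ctrl
from h import *
o=ctrl.get_obs();print(o["time_s"],o["ee_pos"],o["eef_rot"],o["force"],o["moment"])
w=ctrl.camera("wrist");pickle.dump(w,open("w5.pkl","wb"));W=world(w);z=W[...,2]
f=lambda P:(np.array(P)+.5)/5-.5+[220,0]
print("ring z",np.array([z[int(v),int(u)] for u,v in f([(80,250),(520,250),(200,60),(400,60),(180,480),(420,480)])]),np.median(z[50:62,272:286]),z[50:62,272:286].min(),z[50:62,272:286].max())
```

```text
12.35 [ 0.49719847 -0.2372937   0.05954115] [ 3.14153597e+00 -6.15686004e-05  7.45867675e-02] [-1.37513551 -0.0661069  -1.57967661] [ 0.04918893  0.11677915 -0.05048226]
ring z [0.07915065 0.0780959  0.07893653 0.07874936 0.07951465 0.07809183] 0.0800578909401146 0.07836483974587746 0.08208629446590301
```

>>> servo_tool(plan=[[0,0,0,0.001,0,0,0],[0,0,0,0.0005,0,0,0],[0,0,0,0,0,0,0],[0,0.0006,-0.0104,0,0,0,0.105],[0,0.0006,-0.0104,0,0,0,0.105],[0,0.0006,-0.0104,0,0,0,0.105],[0,0.0006,-0.0104,0,0,0,0.105],[0,0.0006,-0.0104,0,0,0,0.105]])

```text
time_s: 13.4
ee_pos: [0.5077, -0.1869, 0.0583]
eef_rot: [3.141, -0.002, -0.453]
force: [2.2, -4.6, -1.1]
grip_width: 0.0192
grip_force: 45.1
```

```bash
cat > st.py <<'E'
from station import ctrl
import numpy as np
def st(A=(.598,-.2298)):
    o=ctrl.get_obs();p=o["ee_pos"];r=p[:2]-np.array(A);F=o["force"];M=o["moment"]
    print("t %.2f"%o["time_s"],np.round(p,4),np.round(o["eef_rot"],3),"rel yaw deg %.1f"%(np.degrees(o["eef_rot"][2])-4.4),"r %.4f"%np.hypot(*r),"F",np.round(F,1),"M",np.round(M,2),"tauz %.2f"%(r[0]*F[1]-r[1]*F[0]+M[2]),"rF %.2f"%(r[0]*F[1]-r[1]*F[0]))
E
python3 -c "from st import *;st()"
```

```text
t 13.40 [ 0.5077 -0.1869  0.0583] [ 3.141e+00 -2.000e-03 -4.530e-01] rel yaw deg -30.4 r 0.1000 F [ 2.2 -4.6 -1.1] M [-0.72 -0.6   0.3 ] tauz 0.62 rF 0.32
```

>>> servo_tool(plan=[[0,0.0006,-0.0104,0,0,0,0.105],[0,0.0006,-0.0104,0,0,0,0.105],[0,0.0006,-0.0094,0,0,0,0.095],[0,0,0,0,0,0,0],[0,0.001,0.0138,0,0,0,-0.14],[0,0.001,0.0138,0,0,0,-0.14],[0,0.001,0.0138,0,0,0,-0.14],[0,0.001,0.0138,0,0,0,-0.14]])

```text
time_s: 14.4
ee_pos: [0.4996, -0.2113, 0.0581]
eef_rot: [-3.141, -0.002, -0.189]
force: [8.1, -0.4, -3.3]
grip_width: 0.0199
grip_force: 45.0
```

>>> servo_tool(plan=[[0,0.001,0.0138,0,0,0,-0.14],[0,0.001,0.0138,0,0,0,-0.14],[0,0.001,0.0138,0,0,0,-0.14],[0,0.001,0.0138,0,0,0,-0.14],[0,0.001,0.0138,0,0,0,-0.14],[0,0.001,0.0138,0,0,0,-0.14],[0,0.001,0.0138,0,0,0,-0.14],[0,0,0,0,0,0,0]])

```text
time_s: 15.4
ee_pos: [0.527, -0.3008, 0.0579]
eef_rot: [3.14, -0.0, 0.787]
force: [2.1, -2.5, -1.4]
grip_width: 0.0195
grip_force: 45.1
```

```bash
python3 -c "
from st import *;st()
from h import *
w=ctrl.camera('wrist');pickle.dump(w,open('w6.pkl','wb'))
cv2.imwrite('pics/w6.png',w['pixels'][:,:,::-1])
t=pickle.load(open('top.pkl','rb'));W=world(t)
c=np.array([np.cos(.077),np.sin(.077)]);
def prof(t):
  W=world(t);d=W[...,:2]-np.array([.5965,-.2275]);x=d@c;y=d@np.array([-c[1],c[0]])
  for lo in (-.02,0.,.02):
    m=(abs(y-lo)<.008)&(W[...,2]>.006)&(W[...,2]<.1)&(x>.02)&(x<.2)
    print(lo,[(round(a,3),int(1000*np.median(W[...,2][m&(abs(x-a)<.002)]))) for a in np.arange(.03,.19,.004) if (m&(abs(x-a)<.002)).any()])
prof(t)
"
```

```text
t 15.40 [ 0.527  -0.3008  0.0579] [ 3.14  -0.     0.787] rel yaw deg 40.7 r 0.1004 F [ 2.1 -2.5 -1.4] M [-0.68 -0.45 -0.35] tauz -0.03 rF 0.33
-0.02 [(np.float64(0.03), 51), (np.float64(0.038), 12), (np.float64(0.042), 12), (np.float64(0.046), 13), (np.float64(0.05), 11), (np.float64(0.054), 13), (np.float64(0.058), 46), (np.float64(0.062), 48), (np.float64(0.066), 48), (np.float64(0.07), 47), (np.float64(0.074), 48), (np.float64(0.078), 45), (np.float64(0.086), 10), (np.float64(0.09), 13), (np.float64(0.094), 13), (np.float64(0.098), 24), (np.float64(0.102), 40), (np.float64(0.106), 41), (np.float64(0.11), 42), (np.float64(0.114), 42), (np.float64(0.118), 43), (np.float64(0.122), 43), (np.float64(0.126), 41), (np.float64(0.13), 42), (np.float64(0.134), 42), (np.float64(0.138), 41), (np.float64(0.142), 41), (np.float64(0.15), 15), (np.float64(0.154), 12), (np.float64(0.158), 18), (np.float64(0.162), 43), (np.float64(0.166), 48), (np.float64(0.17), 48), (np.float64(0.174), 49), (np.float64(0.178), 49), (np.float64(0.182), 48), (np.float64(0.186), 49)]
0.0 [(np.float64(0.03), 46), (np.
[... 1161 characters left out ...]
, 47), (np.float64(0.07), 49), (np.float64(0.074), 49), (np.float64(0.078), 44), (np.float64(0.086), 11), (np.float64(0.09), 13), (np.float64(0.094), 11), (np.float64(0.098), 32), (np.float64(0.102), 44), (np.float64(0.106), 41), (np.float64(0.11), 42), (np.float64(0.114), 42), (np.float64(0.118), 42), (np.float64(0.122), 42), (np.float64(0.126), 42), (np.float64(0.13), 41), (np.float64(0.134), 41), (np.float64(0.138), 41), (np.float64(0.142), 41), (np.float64(0.15), 12), (np.float64(0.154), 10), (np.float64(0.158), 22), (np.float64(0.162), 36), (np.float64(0.166), 48), (np.float64(0.17), 49), (np.float64(0.174), 48), (np.float64(0.178), 50), (np.float64(0.182), 48), (np.float64(0.186), 46)]
```

View pics/w6.png

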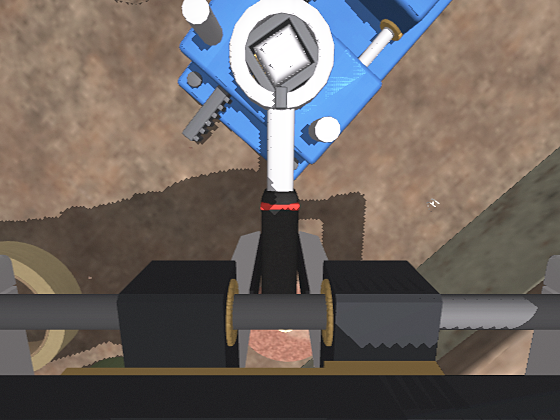

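```bash
cat > jaw.py <<'E'
from h import *
from station import ctrl
c=np.array([np.cos(.077),np.sin(.077)])
def jaw(t):
    W=world(t);H=hsv(t);d=W[...,:2]-np.array([.5965,-.2275]);x=d@c;y=d@np.array([-c[1],c[0]]);z=W[...,2]
    blue=(H[...,0]>100)&(H[...,0]<125)&(H[...,1]>120)
    m=blue&(z>.04)&(z<.056)&(x>.045)&(x<.15)&(abs(y)<.03)
    b=~blue&(z>.034)&(z<.05)&(x>.085)&(x<.157)&(abs(y)<.03)
    print("jaw n",m.sum(),"x mean %.4f"%x[m].mean(),np.round(np.percentile(x[m],[3,97]),4),"block n",b.sum(),"x %.4f"%x[b].mean(),np.round(np.percentile(x[b],[3,97]),4))
if __name__=="__main__":
    jaw(pickle.load(open("top.pkl","rb")));jaw(ctrl.camera("top"))
E
python3 jaw.py
```

```text
jaw n 199 x mean 0.0659 [0.0563 0.0757] block n 422 x 0.1192 [0.0982 0.1405]
jaw n 198 x mean 0.0740 [0.0645 0.0836] block n 432 x 0.1182 [0.0863 0.1408]
```

>>> servo_tool(plan=[[0,0.0006,-0.0104,0,0,0,0.105],[0,0.0006,-0.0104,0,0,0,0.105],[0,0.0006,-0.0104,0,0,0,0.105],[0,0.0006,-0.0104,0,0,0,0.105],[0,0.0006,-0.0104,0,0,0,0.105],[0,0.0006,-0.0104,0,0,0,0.105],[0,0.0006,-0.0104,0,0,0,0.105],[0,0.0006,-0.0104,0,0,0,0.105]])

```text
time_s: 16.5
ee_pos: [0.4981, -0.2242, 0.0582]
eef_rot: [3.14, -0.001, -0.059]
force: [4.9, -7.8, -4.0]
grip_width: 0.0197
grip_force: 45.0
```

```bash
python3 -c "from st import *;st()"; python3 jaw.py | tail -1
```

```text
t 16.50 [ 0.4981 -0.2242  0.0582] [ 3.14e+00 -1.00e-03 -5.90e-02] rel yaw deg -7.8 r 0.1000 F [ 4.9 -7.8 -4. ] M [-1.15 -0.88 -0.12] tauz 0.63 rF 0.75
jaw n 193 x mean 0.0826 [0.0734 0.0926] block n 439 x 0.1184 [0.0951 0.1407]
```

>>> servo_tool(plan=[[0,0.0006,-0.0104,0,0,0,0.105],[0,0.0006,-0.0104,0,0,0,0.105],[0,0.0006,-0.0104,0,0,0,0.105],[0,0.0006,-0.0104,0,0,0,0.105],[0,0.0006,-0.0104,0,0,0,0.105],[0,0.0006,-0.0104,0,0,0,0.105],[0,0.0003,-0.005,0,0,0,0.05],[0,0,0,0,0,0,0]])

```text
time_s: 17.55
ee_pos: [0.5237, -0.1629, 0.0579]
eef_rot: [3.141, 0.001, -0.734]
force: [-1.7, -3.3, 0.3]
grip_width: 0.0196
grip_force: 45.0
```

```bash
python3 -c "from st import *;st()"; python3 jaw.py | tail -1
```

```text
t 17.55 [ 0.5237 -0.1629  0.0579] [ 3.141e+00  1.000e-03 -7.340e-01] rel yaw deg -46.5 r 0.1000 F [-1.7 -3.3  0.3] M [-0.44  0.29  0.14] tauz 0.50 rF 0.36
jaw n 190 x mean 0.0925 [0.0834 0.1024] block n 409 x 0.1268 [0.1047 0.1483]
```

>>> servo_tool(plan=[[0,0.0009,0.0131,0,0,0,-0.133],[0,0.0009,0.0131,0,0,0,-0.133],[0,0.0009,0.0131,0,0,0,-0.133],[0,0.0009,0.0131,0,0,0,-0.133],[0,0.0009,0.0131,0,0,0,-0.133],[0,0.0009,0.0131,0,0,0,-0.133],[0,0.0009,0.0131,0,0,0,-0.133],[0,0.0009,0.0131,0,0,0,-0.133]])

```text
time_s: 18.6
ee_pos: [0.5034, -0.262, 0.0579]
eef_rot: [-3.141, 0.001, 0.333]
force: [-2.1, -2.6, -1.3]
grip_width: 0.0195
grip_force: 45.1
```

>>> servo_tool(plan=[[0,0.0009,0.0131,0,0,0,-0.133],[0,0.0009,0.0131,0,0,0,-0.133],[0,0.0009,0.0131,0,0,0,-0.133],[0,0.0009,0.0131,0,0,0,-0.133],[0,0,0,0,0,0,0],[0,0.0006,-0.0104,0,0,0,0.105],[0,0.0006,-0.0104,0,0,0,0.105],[0,0.0006,-0.0104,0,0,0,0.105]])

```text
time_s: 19.6
ee_pos: [0.5124, -0.2817, 0.0581]
eef_rot: [3.14, 0.001, 0.542]
force: [-1.4, -10.8, -1.0]
grip_width: 0.0198
grip_force: 45.0
```

```bash
python3 -c "from st import *;st()"; python3 jaw.py | tail -1
```

```text
t 19.60 [ 0.5124 -0.2817  0.0581] [3.14e+00 1.00e-03 5.42e-01] rel yaw deg 26.7 r 0.1001 F [ -1.4 -10.8  -1. ] M [-2.09  0.33 -0.23] tauz 0.62 rF 0.85
jaw n 194 x mean 0.0929 [0.0835 0.1024] block n 414 x 0.1268 [0.1049 0.1484]
```

>>> servo_tool(plan=[[0,0.0004,-0.007,0,0,0,0.07],[0,0.0004,-0.007,0,0,0,0.07],[0,0.0004,-0.007,0,0,0,0.07],[0,0.0004,-0.007,0,0,0,0.07],[0,0.0004,-0.007,0,0,0,0.07],[0,0.0004,-0.007,0,0,0,0.07],[0,0,0,0,0,0,0],[0,0,0,0,0,0,0]])

```text
time_s: 20.65
ee_pos: [0.499, -0.2417, 0.0579]
eef_rot: [3.141, 0.002, 0.126]
force: [-9.5, -9.4, 0.3]
grip_width: 0.0193
grip_force: 45.1
```

```bash
python3 -c "from st import *;st()"; python3 jaw.py | tail -1
```

```text
t 20.65 [ 0.499  -0.2417  0.0579] [3.141e+00 2.000e-03 1.260e-01] rel yaw deg 2.8 r 0.0997 F [-9.5 -9.4  0.3] M [-1.8   1.68 -0.42] tauz 0.40 rF 0.82
jaw n 193 x mean 0.0990 [0.0898 0.1088] block n 420 x 0.1320 [0.1097 0.1543]
```

>>> servo_tool(plan=[[0,0.0002,-0.0035,0,0,0,0.035],[0,0.0002,-0.0035,0,0,0,0.035],[0,0.0002,-0.0035,0,0,0,0.035],[0,0,0,0,0,0,0],[0,0,0,0,0,0,0],[0,0,0,0,0,0,0],[0,0,0,0,0,0,0],[0,0,0,0,0,0,0]])

```text
time_s: 21.7
ee_pos: [0.4983, -0.2311, 0.0577]
eef_rot: [3.141, 0.003, 0.021]
force: [-11.8, -8.7, 2.1]
grip_width: 0.0195
grip_force: 45.1
```

```bash
python3 -c "from st import *;st()"; python3 jaw.py | tail -1
```

```text
t 21.70 [ 0.4983 -0.2311  0.0577] [3.141e+00 3.000e-03 2.100e-02] rel yaw deg -3.2 r 0.0997 F [-11.8  -8.7   2.1] M [-1.66  1.94 -0.4 ] tauz 0.45 rF 0.85
jaw n 188 x mean 0.1007 [0.0913 0.1105] block n 419 x 0.1328 [0.1023 0.1554]
```

>>> servo_tool(plan=[[0,-0.0004,-0.0035,0,0,0,0.035],[0,0,-0.0035,0,0,0,0.035],[0,0.0002,-0.0035,0,0,0,0.035],[0,0,0,0,0,0,0],[0,0,0,0,0,0,0],[0,0,0,0,0,0,0],[0,0,0,0,0,0,0],[0,0,0,0,0,0,0]])

```text
time_s: 22.75
ee_pos: [0.4987, -0.2206, 0.0578]
eef_rot: [3.141, 0.002, -0.084]
force: [-8.0, -8.8, 1.0]
grip_width: 0.0194
grip_force: 45.1
```

```bash
python3 -c "from st import *;st()"; python3 jaw.py | tail -1
```

```text
t 22.75 [ 0.4987 -0.2206  0.0578] [ 3.141e+00  2.000e-03 -8.400e-02] rel yaw deg -9.2 r 0.0997 F [-8.  -8.8  1. ] M [-1.61  1.43 -0.42] tauz 0.53 rF 0.95
jaw n 197 x mean 0.1018 [0.0925 0.1116] block n 414 x 0.1336 [0.0927 0.1553]
```

>>> servo_tool(plan=[[0,-0.0002,-0.0035,0,0,0,0.035],[0,0,-0.0035,0,0,0,0.035],[0,0,0,0,0,0,0],[0,0,0,0,0,0,0],[0,0,0,0,0,0,0],[0,0,0,0,0,0,0],[0,0,0,0,0,0,0],[0,0,0,0,0,0,0]])

```text
time_s: 23.8
ee_pos: [0.4995, -0.2137, 0.0579]
eef_rot: [3.141, 0.001, -0.154]
force: [-5.9, -9.5, -1.1]
grip_width: 0.0194
grip_force: 45.1
```

```bash
python3 -c "from st import *;st()"; python3 jaw.py | tail -1
```

```text
t 23.80 [ 0.4995 -0.2137  0.0579] [ 3.141e+00  1.000e-03 -1.540e-01] rel yaw deg -13.2 r 0.0998 F [-5.9 -9.5 -1.1] M [-1.74  1.   -0.32] tauz 0.71 rF 1.03
jaw n 191 x mean 0.1027 [0.0933 0.1128] block n 404 x 0.1338 [0.093  0.1558]
```

>>> servo_tool(plan=[[0,0,-0.0018,0,0,0,0.0175],[0,0,0,0,0,0,0],[0,0,0,0,0,0,0],[0,0,0,0,0,0,0],[0,0,0,0,0,0,0],[0,0,0,0,0,0,0],[0,0,0,0,0,0,0],[0,0,0,0,0,0,0]])

```text
time_s: 24.85
ee_pos: [0.4998, -0.212, 0.0579]
eef_rot: [3.14, 0.001, -0.172]
force: [-6.1, -9.4, -0.8]
grip_width: 0.0198
grip_force: 45.1
```

```bash
python3 -c "from st import *;st()"; python3 jaw.py | tail -1;python3 -c "
from st import *
from h import *
st();w=ctrl.camera('wrist');W=world(w);z=W[...,2];print(np.nanmedian(z[20:30,240:255]))
t=ctrl.camera('top');cv2.imwrite('pics/t9.png',t['pixels'][:,:,::-1])"
```

```text
t 24.85 [ 0.4998 -0.212   0.0579] [ 3.14e+00  1.00e-03 -1.72e-01] rel yaw deg -14.2 r 0.0998 F [-6.1 -9.4 -0.8] M [-1.81  1.05 -0.3 ] tauz 0.73 rF 1.03
jaw n 192 x mean 0.1027 [0.0933 0.113 ] block n 407 x 0.1336 [0.0929 0.1561]
t 24.90 [ 0.4998 -0.212   0.0579] [ 3.14e+00  1.00e-03 -1.72e-01] rel yaw deg -14.2 r 0.0998 F [ -5.7 -10.4  -1.5] M [-1.82  1.03 -0.34] tauz 0.79 rF 1.13
0.07692951469419809
```

>>> servo_tool(plan=[[0,0.0001,0.005,0,0,0,-0.05],[0,0.0001,0.004,0,0,0,-0.04],[0,0,0,0,0,0,0],[0,0,0,0,0,0,0],[0,0,0,-0.002,0,0,0],[0,0,0,-0.003,0,0,0],[0,0,0,-0.003,0,0,0],[0,0,0,0,0,0,0]])

```text
time_s: 26.0
ee_pos: [0.4991, -0.2203, 0.0654]
eef_rot: [3.141, 0.001, -0.081]
force: [2.1, -7.3, -9.5]
grip_width: 0.0199
grip_force: 45.0
```

```bash
python3 -c "from st import *;st()"; python3 jaw.py | tail -1
```

```text
t 26.00 [ 0.4991 -0.2203  0.0654] [ 3.141e+00  1.000e-03 -8.100e-02] rel yaw deg -9.1 r 0.0994 F [ 2.1 -7.3 -9.5] M [-1.27 -0.11 -0.28] tauz 0.42 rF 0.71
jaw n 193 x mean 0.1027 [0.0933 0.1122] block n 410 x 0.1336 [0.0928 0.156 ]
```

>>> servo_tool(plan=[[0,0.0001,0.004,0,0,0,-0.04],[0,0.0001,0.003,0,0,0,-0.03],[0,0,0,-0.003,0,0,0],[0,0,0,-0.004,0,0,0],[0,0,0,-0.005,0,0,0],[0,0,0,-0.005,0,0,0],[0,0,0,-0.005,0,0,0],[0,0,0,0,0,0,0]])

```text
time_s: 27.05
ee_pos: [0.5001, -0.2272, 0.0884]
eef_rot: [3.141, -0.002, -0.012]
force: [5.0, -5.9, -7.8]
grip_width: 0.0197
grip_force: 45.0
```

```bash
python3 -c "from st import *;st()"; python3 jaw.py | tail -1
```

```text
t 27.05 [ 0.5001 -0.2272  0.0884] [ 3.141e+00 -2.000e-03 -1.200e-02] rel yaw deg -5.1 r 0.0980 F [ 5.  -5.9 -7.8] M [-1.21 -0.76 -0.29] tauz 0.28 rF 0.57
jaw n 193 x mean 0.1027 [0.0931 0.1133] block n 408 x 0.1339 [0.0931 0.1561]
```

Run:
```python
from mv import *
show(0,[.487,.175,.289],-.152,start=[.5,-.227,.289,-.012],n=9)
```

```text
[0, -0.002, -0.0446, -0.0, -0.0, -0.0, 0.0156]
[0, -0.0027, -0.0446, -0.0, -0.0, -0.0, 0.0156]
[0, -0.0034, -0.0446, -0.0, -0.0, -0.0, 0.0156]
[0, -0.0041, -0.0445, -0.0, -0.0, -0.0, 0.0156]
[0, -0.0048, -0.0444, -0.0, -0.0, -0.0, 0.0156]
[0, -0.0054, -0.0444, -0.0, -0.0, -0.0, 0.0156]
[0, -0.0061, -0.0443, -0.0, -0.0, -0.0, 0.0156]
[0, -0.0068, -0.0442, -0.0, -0.0, -0.0, 0.0156]
[0, -0.0075, -0.0441, -0.0, -0.0, -0.0, 0.0156]
```

>>> servo_tool(plan=[[0,0,0,-0.03,0,0,0],[0,0,0,-0.05,0,0,0],[0,0,0,-0.05,0,0,0],[0,0,0,-0.05,0,0,0],[0,0,0,-0.02,0,0,0],[0,0,0,0,0,0,0],[0,0,0,0,0,0,0],[0,0,0,0,0,0,0]])

```text
time_s: 28.1
ee_pos: [0.4992, -0.2266, 0.2867]
eef_rot: [-3.141, 0.002, -0.012]
force: [0.5, -0.5, -1.6]
grip_width: 0.0199
grip_force: 44.9
```

```bash
python3 -c "
from st import *
from h import *
st();w=ctrl.camera('wrist');W=world(w);z=W[...,2]
for v in (20,60,100,130,160,190): print(v,np.round(z[v,235:330:10],3))
cv2.imwrite('pics/w10.png',w['pixels'][:,:,::-1])"; python3 jaw.py | tail -1
```

```text
t 28.10 [ 0.4992 -0.2266  0.2867] [-3.141e+00  2.000e-03 -1.200e-02] rel yaw deg -5.1 r 0.0989 F [ 0.5 -0.5 -1.6] M [-0.    0.06 -0.01] tauz 0.04 rF 0.04
20 [0.013 0.048 0.048 0.05  0.05  0.046 0.046 0.045 0.001 0.002]
60 [0.001 0.245 0.245 0.24  0.228 0.229 0.238 0.244 0.245 0.001]
100 [-0.001  0.052  0.242  0.251  0.256  0.255  0.251  0.246  0.053  0.001]
130 [0.001 0.001 0.053 0.05  0.266 0.264 0.013 0.012 0.017 0.001]
160 [-0.     0.001  0.     0.001  0.278  0.279 -0.     0.     0.003 -0.   ]
190 [ 0.    -0.     0.001  0.286  0.289  0.288  0.286  0.002  0.001  0.001]
jaw n 194 x mean 0.1027 [0.0933 0.1125] block n 398 x 0.1340 [0.0933 0.1551]
```

View pics/w10.png

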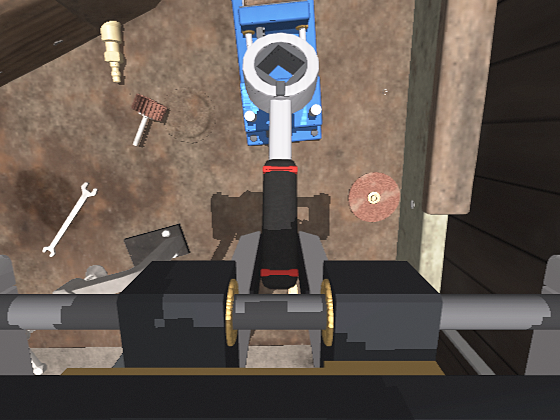

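Run:
```python
from h import *
from mv import *
w=ctrl.camera('wrist');W=world(w);z=W[...,2];o=ctrl.get_obs();p=o["ee_pos"];r=R.from_euler("xyz",o["eef_rot"])
T=r.inv().apply((W-p).reshape(-1,3)).reshape(W.shape)
m=np.zeros(z.shape,bool);m[20:125,235:330]=1;m&=z>.2
H=hsv(w);m&=(H[...,2]>150)
q=T[m];
for _ in range(4):
    A=np.c_[q[:,:2],np.ones(len(q))];s=np.linalg.lstsq(A,q[:,2],rcond=None)[0];e=abs(q[:,2]-A@s);q=q[e<max(.0015,2*np.median(e))] if _<3 else q
print("ring plane",s,len(q),np.degrees(np.arctan(s[:2])),q.mean(0))
g=T[165:200,272:290].reshape(-1,3);print("grip line",np.polyfit(g[:,0],g[:,2],1),g.mean(0))
```

```text
ring plane [ 0.55304585  0.00190995 -0.01937364] 1871 [28.94460542  0.10943206] [0.10850288 0.00101381 0.04063536]
grip line [ 0.26803601 -0.00942713] [0.03825088 0.00078    0.00082549]
```

>>> servo_tool(plan=[[0,-0.0017,-0.0465,0,0,0,0.0175],[0,-0.0025,-0.0465,0,0,0,0.0175],[0,-0.0033,-0.0465,0,0,0,0.0175],[0,-0.0041,-0.0465,0,0,0,0.0175],[0,-0.0049,-0.0463,0,0,0,0.0175],[0,-0.0057,-0.0462,0,0,0,0.0175],[0,-0.0065,-0.046,0,0,0,0.0175],[0,-0.0074,-0.046,0,0,0,0.0175]])

```text
time_s: 29.25
ee_pos: [0.4902, 0.1472, 0.2878]
eef_rot: [-3.142, 0.0, -0.153]
force: [0.9, -1.7, -1.1]
grip_width: 0.0198
grip_force: 44.9
```

>>> servo_tool(plan=[[0,0,0,0,0,0.1,0],[0,0,0,0,0,0.1,0],[0,0,0,0,0,0.1,0],[0,0,0,0,0,0.1,0],[0,0,0,0,0,0.1,0],[0,0,0,0,0,0,0],[0,0,0,0,0,0,0],[0,0,0,0,0,0,0]])

```text
time_s: 30.25
ee_pos: [0.4909, 0.1455, 0.288]
eef_rot: [-3.142, -0.499, -0.152]
force: [0.4, 0.4, -1.3]
grip_width: 0.0198
grip_force: 44.9
```

```bash
cat > tilt.py <<'E'
from h import *
from mv import *
from st import st
st()
w=ctrl.camera('wrist');W=world(w);z=W[...,2];o=ctrl.get_obs();p=o["ee_pos"]
m=np.zeros(z.shape,bool);m[20:125,235:330]=1;m&=z>p[2]-.03
H=hsv(w);m&=(H[...,2]>150)
q=W[m]
for _ in range(4):
    A=np.c_[q[:,:2],np.ones(len(q))];s=np.linalg.lstsq(A,q[:,2],rcond=None)[0];e=abs(q[:,2]-A@s);q=q[e<max(.0015,2*np.median(e))] if _<3 else q
f=np.array([np.cos(o["eef_rot"][2]),np.sin(o["eef_rot"][2])])
print("ring plane slope fwd/lat",s[:2]@f,s[:2]@[-f[1],f[0]],len(q),"ring z",q[:,2].mean(),"grip z",np.percentile(W[170:200,274:288,2],[5,50,95]),"tcp z",p[2])
rr=R.from_euler("xyz",o["eef_rot"]);print("down in tool",rr.inv().apply([0,0,-1]))
E
python3 tilt.py
```

```text
t 30.25 [0.4909 0.1455 0.288 ] [-3.142 -0.499 -0.152] rel yaw deg -13.1 r 0.3903 F [ 0.4  0.4 -1.3] M [0.11 0.49 0.06] tauz -0.12 rF -0.18
ring plane slope fwd/lat -0.011451995392030566 0.0018760339672850472 1796 ring z 0.30438055895568894 grip z [0.30447091 0.30553738 0.30639005] tcp z 0.2879407674599727
down in tool [-4.78512938e-01 -2.72555901e-05  8.78080502e-01]
```

>>> servo_tool(plan=[[0,-0.0191,0,0.0351,0,0,0],[0,-0.0191,0,0.0351,0,0,0],[0,-0.0191,0,0.0351,0,0,0],[0,-0.0191,0,0.0351,0,0,0],[0,-0.0191,0,0.0351,0,0,0],[0,-0.0144,0,0.0263,0,0,0],[0,0,0,0,0,0,0],[0,0,0,0,0,0,0]])

```text
time_s: 31.3
ee_pos: [0.4916, 0.1457, 0.0593]
eef_rot: [-3.141, -0.501, -0.152]
force: [-0.3, -0.3, -1.8]
grip_width: 0.0198
grip_force: 44.9
```

>>> servo_tool(plan=[[0,-0.0096,0,0.0176,0,0,0],[0,-0.0072,0,0.0132,0,0,0],[0,-0.0034,0,0.0061,0,0,0],[0,-0.0019,0,0.0035,0,0,0],[0,0,0,0,0,0,0],[0,0,0,0,0,0,0],[0,0,0,0,0,0,0],[0,0,0,0,0,0,0]])

```text
time_s: 32.3
ee_pos: [0.4955, 0.1389, 0.0213]
eef_rot: [-3.131, -0.48, -0.145]
force: [-0.3, 0.4, -1.1]
grip_width: 0.0199
grip_force: 44.9
```

```bash
python3 tilt.py
```

```text
t 32.30 [0.4955 0.1389 0.0213] [-3.131 -0.48  -0.145] rel yaw deg -12.7 r 0.3826 F [-0.3  0.4 -1.1] M [ 0.12  0.44 -0.02] tauz 0.04 rF 0.06
ring plane slope fwd/lat 0.02619608932829978 0.009135625785933918 2064 ring z 0.03487874341027321 grip z [0.03703541 0.03813076 0.03916268] tcp z 0.02125519681471916
down in tool [-0.46165485  0.00897321  0.88701425]
```

Run:
```python
from h import *
t=pickle.load(open("top.pkl","rb"));W=world(t);z=W[...,2]
for n,(x0,x1,y0,y1) in dict(hold=(.3,.52,-.15,.1),vice=(.2,.5,.18,.5),frame=(.5,.72,-.1,.13)).items():
    m=(W[...,0]>x0)&(W[...,0]<x1)&(W[...,1]>y0)&(W[...,1]<y1)&(z>.05)&(z<.3);q=W[m]
    print(n,len(q),q.min(0).round(3),q.max(0).round(3))
    for a in np.arange(y0,y1,.02):
        k=(q[:,1]>=a)&(q[:,1]<a+.02)
        if k.sum()>2: print("  y%.2f"%a,k.sum(),"x %.3f %.3f"%tuple(np.percentile(q[k,0],[2,98])),"z %.3f"%q[k,2].max())
```

```text
hold 509 [ 0.347 -0.078  0.059] [0.423 0.039 0.22 ]
  y-0.09 22 x 0.400 0.416 z 0.128
  y-0.07 73 x 0.396 0.414 z 0.144
  y-0.05 72 x 0.390 0.409 z 0.144
  y-0.03 72 x 0.384 0.403 z 0.146
  y-0.01 107 x 0.348 0.397 z 0.218
  y0.01 129 x 0.369 0.406 z 0.220
  y0.03 34 x 0.381 0.423 z 0.216
vice 2731 [0.213 0.265 0.051] [0.374 0.486 0.132]
  y0.26 233 x 0.283 0.345 z 0.112
  y0.28 255 x 0.283 0.345 z 0.113
  y0.30 214 x 0.283 0.345 z 0.113
  y0.32 405 x 0.278 0.350 z 0.131
  y0.34 290 x 0.277 0.351 z 0.132
  y0.36 71 x 0.279 0.349 z 0.130
  y0.38 432 x 0.279 0.350 z 0.131
  y0.40 292 x 0.276 0.350 z 0.131
  y0.42 68 x 0.281 0.347 z 0.125
  y0.44 106 x 0.298 0.330 z 0.094
  y0.46 346 x 0.216 0.360 z 0.121
  y0.48 19 x 0.302 0.326 z 0.086
frame 1409 [ 0.642 -0.048  0.05 ] [0.72  0.13  0.111]
  y-0.06 7 x 0.717 0.719 z 0.068
  y-0.04 59 x 0.709 0.720 z 0.104
  y-0.02 96 x 0.700 0.719 z 0.110
  y0.00 125 x 0.692 0.719 z 0.110
  y0.02 147 x 0.684 0.718 z 0.110
  y0.04 174 x 0.676 0.718 z 0.110
  y0.06 218 x 0.668 0.718 z 0.111
  y0.08 218 x 0.659 0.717 z 0.108
  y0.10 236 x 0.651 0.717 z 0.105
  y0.12 129 x 0.645 0.716 z 0.100
```

>>> servo_tool(plan=[[0,0.0191,0,-0.0351,0,0,0],[0,0.0191,0,-0.0351,0,0,0],[0,0,0,0,0,0,0],[0,0,0,0,0,0,0],[0,0,0,0,0,0,0],[0,0,0,0,0,0,0],[0,0,0,0,0,0,0],[0,0,0,0,0,0,0]])

```text
time_s: 33.35
ee_pos: [0.4968, 0.1379, 0.1009]
eef_rot: [-3.132, -0.479, -0.145]
force: [-0.2, -0.6, -2.8]
grip_width: 0.0198
grip_force: 45.0
```

```bash
python3 tilt.py
```

```text
t 33.35 [0.4968 0.1379 0.1009] [-3.132 -0.479 -0.145] rel yaw deg -12.7 r 0.3813 F [-0.2 -0.6 -2.8] M [ 0.03  0.52 -0.01] tauz 0.13 rF 0.14
ring plane slope fwd/lat -0.02697573504362104 0.009789911643423955 1724 ring z 0.11480522786381865 grip z [0.11668249 0.11768018 0.11880468] tcp z 0.10091226585210845
down in tool [-0.46133156  0.00883007  0.88718387]
```

>>> servo_tool(plan=[[0,-0.003,0,0,0,-0.06,0],[0,-0.003,0,0,0,-0.06,0],[0,-0.003,0,0,0,-0.06,0],[0,0,0,0,0,-0.06,0],[0,0,0,0,-0.009,0,0],[0,0,0,0,0,0,0],[0,0,0,0,0,0,0],[0,0,0,0,0,0,0]])

```text
time_s: 34.4
ee_pos: [0.4886, 0.1391, 0.0974]
eef_rot: [-3.141, -0.24, -0.142]
force: [-0.5, 0.5, -1.6]
grip_width: 0.0197
grip_force: 45.0
```

```bash
python3 tilt.py; python3 -c "
from station import ctrl;print(ctrl.get_obs()['qpos'].round(3))"
```

```text
t 34.40 [0.4886 0.1391 0.0974] [-3.141 -0.24  -0.142] rel yaw deg -12.5 r 0.3848 F [-0.5  0.5 -1.6] M [0.07 0.32 0.  ] tauz 0.14 rF 0.14
ring plane slope fwd/lat -0.27860217530299936 0.004316639344680705 1815 ring z 0.08378886947216077 grip z [0.10352036 0.1058175  0.10835741] tcp z 0.0973948027008558
down in tool [-2.37665305e-01  1.54766548e-04  9.71347095e-01]
[ 0.254  0.221  1.917 -0.13   0.786  2.049]
```

>>> servo_tool(plan=[[0,-0.006,0,0.0243,0,0,0],[0,-0.006,0,0.0243,0,0,0],[0,0,0,0,0,0,0],[0,0,0,0,0,0,0],[0,0,0,0,0,0,0],[0,0,0,0,0,0,0],[0,0,0,0,0,0,0],[0,0,0,0,0,0,0]])

```text
time_s: 35.45
ee_pos: [0.4887, 0.1391, 0.0474]
eef_rot: [-3.141, -0.24, -0.142]
force: [0.7, -0.1, -1.9]
grip_width: 0.02
grip_force: 45.0
```

>>> servo_tool(plan=[[0,0,0,0,0,0,0],[0,-0.0012,0,0.0049,0,0,0],[0,-0.0012,0,0.0049,0,0,0],[0,-0.0012,0,0.0049,0,0,0],[0,-0.0012,0,0.0049,0,0,0],[0,0,0,0,0,0,0],[0,0,0,0,0,0,0],[0,0,0,0,0,0,0]], force=8)

```text
time_s: 36.45
ee_pos: [0.4886, 0.1391, 0.0272]
eef_rot: [-3.141, -0.24, -0.142]
force: [0.4, -0.2, -1.2]
grip_width: 0.0203
grip_force: 8.0
```

```bash
python3 tilt.py
```

```text
t 36.45 [0.4886 0.1391 0.0272] [-3.141 -0.24  -0.142] rel yaw deg -12.6 r 0.3848 F [ 0.4 -0.2 -1.2] M [0.09 0.26 0.02] tauz -0.10 rF -0.12
ring plane slope fwd/lat -0.09170609271100733 0.0015183642725282599 2220 ring z 0.02671474573308521 grip z [0.03825339 0.03980644 0.04162207] tcp z 0.027238451026437037
down in tool [-2.37479862e-01  2.30187117e-04  9.71392435e-01]
```

>>> servo_tool(plan=[[0,-0.0012,0,0.0049,0,0,0],[0,-0.0012,0,0.0049,0,0,0],[0,-0.0012,0,0.0044,0,0,0],[0,-0.0004,0,0.0015,0,0,0],[0,0,0,0,0,0,0],[0,0,0,0,0,0,0],[0,0,0,0,0,0,0],[0,0,0,0,0,0,0]])

```text
time_s: 37.5
ee_pos: [0.4884, 0.1391, 0.011]
eef_rot: [-3.141, -0.24, -0.142]
force: [-0.4, 0.7, -1.9]
grip_width: 0.02
grip_force: 8.0
```

```bash
python3 tilt.py
```

```text
t 37.50 [0.4884 0.1391 0.011 ] [-3.141 -0.24  -0.142] rel yaw deg -12.6 r 0.3848 F [-0.4  0.7 -1.9] M [ 0.07  0.28 -0.01] tauz 0.04 rF 0.05
ring plane slope fwd/lat 0.05325142735569672 0.00042004838395314197 2142 ring z 0.023285294552860263 grip z [0.02663551 0.02783479 0.02890878] tcp z 0.010996787621154969
down in tool [-2.37481040e-01  2.32007528e-04  9.71392146e-01]
```

>>> servo_tool(plan=[[0,-0.0007,0,0.0029,0,0,0],[0,0,0,0,0,0,0],[45,0,0,0,0,0,0],[45,0,0,0,0,0,0],[45,0,0,0,0,0,0],[45,0,0,0,0,0,0],[45,0.0048,0,-0.0194,0,0,0],[45,0.0096,0,-0.0388,0,0,0]])

```text
time_s: 38.55
ee_pos: [0.4878, 0.1388, 0.0675]
eef_rot: [3.141, -0.237, -0.142]
force: [1.0, -0.5, 0.1]
grip_width: 0.0425
grip_force: 0.0
```

>>> servo_tool(plan=[[45,0.0096,0,-0.0388,0,0,0],[45,0.0096,0,-0.0388,0,0,0],[45,0,0,0,0,-0.12,0],[45,0,0,0,0,-0.12,0],[45,0,0,0,0,0,0],[45,0,0,0,0,0,0],[45,0,0,0,0,0,0],[45,0,0,0,0,0,0]])

```text
time_s: 39.55
ee_pos: [0.4886, 0.1392, 0.148]
eef_rot: [-3.141, -0.001, -0.142]
force: [-0.9, 0.2, -1.0]
grip_width: 0.0422
grip_force: 0.0
```

```bash
python3 - <<'E'
from st import *
from h import *
st();w=ctrl.camera('wrist');W=world(w);z=W[...,2];H=hsv(w)
m=(z>.008)&(z<.06)&(W[...,0]>.43)&(W[...,0]<.64)&(W[...,1]>.09)&(W[...,1]<.2)
q=W[m];e=q[:,0]
for a in np.arange(.44,.63,.015):
    k=(e>a)&(e<a+.015)
    if k.sum()>5: print(round(a,3),k.sum(),"y %.3f"%np.median(q[k,1]),"z %.4f"%np.percentile(q[k,2],80))
E
python3 jaw.py | tail -1
```

```text
t 39.55 [0.4886 0.1392 0.148 ] [-3.141e+00 -1.000e-03 -1.420e-01] rel yaw deg -12.5 r 0.3849 F [-0.9  0.2 -1. ] M [ 0.07 -0.02 -0.06] tauz 0.23 rF 0.29
0.455 48 y 0.140 z 0.0223
0.47 292 y 0.140 z 0.0234
0.485 303 y 0.138 z 0.0233
0.5 316 y 0.136 z 0.0234
0.515 320 y 0.134 z 0.0234
0.53 298 y 0.132 z 0.0231
0.545 232 y 0.129 z 0.0195
0.56 253 y 0.127 z 0.0195
0.575 493 y 0.123 z 0.0237
0.59 582 y 0.123 z 0.0232
0.605 1338 y 0.142 z 0.0362
0.62 1574 y 0.160 z 0.0503
jaw n 192 x mean 0.1026 [0.0934 0.113 ] block n 403 x 0.1337 [0.0938 0.1555]
```

```bash
python3 -c "
from station import ctrl
print(ctrl.hand_in())"
```

```text
the job is handed in; nothing more can be done
None
```

The job is handed in at about 40 s of the 72 s allowed. The clamp was tightened to a wrench reading of about 0.73–0.79 N m, which I estimate as 17–30 N on the block. The wrench lies flat on the bench, clear of the clamp, and the hand-in call returned no verdict.

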